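# Pack reagent bottles into a carrier and slide its retainer home

## Robot

A 6-joint arm with a two-finger parallel gripper is mounted at the origin on the work surface; the furniture and walls round the work are solid. World frame = base frame: x ahead of the robot, y to its left, z up, the work surface at z = 0. Lengths are in m, angles in degrees, forces in N, time in s.
With the tool pointing down it reaches from about 0.375 to 0.9 m from the base axis. Payload 3.1 kg.
Tool frame: the origin (TCP) lies midway between the tips of the shut fingers; the grasp point (between the pads) lies 19 mm behind it; z points along the fingers, y is the line along which they close (so a half turn about z gives the same grasp; the last joint's range is limited). The gripper opens to 87 mm and grips with 3 to 60 N. Pads are 19 mm wide; open, the fingers measure 117 mm over their backs; the gripper's body (75 mm by 190 mm) begins 51 mm behind the grasp point.
Start: joints at [59.33, 30.224, 82.088, -0, 67.689, -10.227], TCP at [0.218, 0.586, 0.223] pointing down, gripper open.
Joint ranges: [-176.69, 176.69], [-43.24, 126.21], [12.49, 139.97], [-82, 262], [0, 151.66], [-163.58, 163.58]. Speed limits (degrees/s): [159.86, 159.86, 180, 180, 180, 180].

## Interface

Orientations are given as a 3x3 rotation matrix whose columns are the frame's x, y, z axes.
In Python, from rig import bot, viewer, monitor gives the robot as it stands (bot), with the cameras (viewer) and the readings (monitor).
- The arm moves only by the shell command python3 steer.py 'ROWS'. ROWS is a JSON list of rows, 1 to 20 of them, each written [[dx, dy, dz], [rx, ry, rz], opening]: dx, dy, dz in m, then a rotation vector rx, ry, rz in degrees, then the opening from 0.0 (shut) to 1.0 (fully open); each row is the pose to reach, as a shift and turn from the pose commanded when the command began, along the tool's axes at that moment; what a row does not reach only later rows make up. A row lasts 1/10 s, in which the tool goes at most 0.05 m and 8.59 degrees, less where a joint would pass 70% of its speed; a pose out of reach is approached as far as the arm can. The fingers move at their own pace and stop on an object; the grip force is fixed at half the most. Time passes only in rows, so rows that do not move let the fingers close. It prints the time, the measured TCP pose, the force, the opening and the grip force at its end. Input that does not fit is refused with a message, and nothing moves.
- monitor.read_state(): the state, without advancing time (a new reading comes with each control period).
- viewer.capture(name): name is "scene" or "top"; returns a dict with "color" (420x560x3 uint8, red, green, blue), "K" (3x3 intrinsics, pixels), "view" (4x4, takes a point from world to camera coordinates). Camera axes: x right, y up, looking along -z (the intrinsics and any distortion apply to the point x, -y, -z); pixel columns grow to the right and rows downward; lengths in m; the calibration is good to about 2 mm. A picture is of the moment at which its call begins. There is no depth.
- bot.hand_in(): hands the job in; it is judged then, once.
The state is a dict: "time_s": time; "joint_positions": joint angles; "qvel": joint speeds; "tau": joint torques, N m; "position": TCP position; "tcp_rot": TCP orientation; "force": force on the tool from outside, world axes, zero at the start; "moment": the same for the moment, N m; "opening": opening from 0.0 (shut) to 1.0 (fully open); "grasp_force": force on a finger pad.
Only numpy, scipy, OpenCV 4.12 (cv2) and the standard library are available. Lean on these libraries where they do the work, as an engineer would, in place of code of your own. Each camera call takes 0.05 s, during which the arm holds its last target. There are 200 camera calls.

## Task

Pack the three reagent bottles into the open blue carrier, standing upright on its floor in one row, in any order, and slide the white retainer with the orange handle up against the row so that the bottles are held snugly without slack. Keep the bottles upright all the way, and leave the tape roll, the dish and the timer where they are.

Things in the scene. Friction and masses are not known exactly. Their poses are not given: they have to be found in the camera images.
- bottle_large: clear reagent bottle with a blue cap: body 56 mm in diameter, overall height 128 mm, upright. The shoulder narrows to the cap, 35 mm in diameter, the top 20 mm, fixed, good to grip from above. About 0.295 kg, varying by some 20 percent. Origin: centre of the underside, z up.
- bottle_medium: brown (amber) reagent bottle with a black cap: body 50 mm in diameter, overall height 107 mm, upright. The shoulder narrows to the cap, 32 mm in diameter, the top 17 mm, fixed, good to grip from above. About 0.22 kg, varying by some 20 percent. Origin: centre of the underside, z up.
- bottle_small: white reagent bottle with a white cap: body 44 mm in diameter, overall height 92 mm, upright. The shoulder narrows to the cap, 28 mm in diameter, the top 15 mm, fixed, good to grip from above. About 0.165 kg, varying by some 20 percent. Origin: centre of the underside, z up.
- carrier: Blue narrow open-topped box with a dark floor, fixed to the bench: outside 74 (x) x 208 (y) x 55 (z) mm, walls and floor 6 mm thick, inside 62 x 196 mm. Origin: centre of the underside; y along its length, z up. A white retainer plate stands across it near its +y end; the bottles go in a row along y between that plate and the -y end wall. Three touching bottles in line take 150 mm.
- carrier_end (a point): Middle of the foot of the inside face of the carrier's -y end wall (carrier frame 0, -98, 6 mm); axes as the carrier's.
- retainer (a joint): How far the retainer is slid towards the carrier's -y end, m: 0 fully open, stop at 0.060. The room between its plate and the -y end wall is 180 mm minus this; it bears on three touching bottles in line at about 0.030. Sliding friction about 1.5 N, it stays where left; bottles pushed along the floor add 3 to 7 N.
- retainer_grip (a point): Point on the axis of the retainer's orange upright handle, 115 mm above the bench; the handle is 24 (carrier x) x 14 (carrier y) mm, its top 126 mm above the bench. It rises from a white bridge (80 x 22 mm, top at 65.5 mm) over the side walls. The plate's face that bears on the bottles lies 12 mm from this point towards carrier -y. Axes as the carrier's.
- tape_roll: Bystander: roll of cream label tape lying flat, 72 mm in diameter, 18 mm high. Origin: centre of the underside.
- petri_dish: Bystander: pink round dish, 59 mm in diameter, 13 mm high. Origin: centre of the underside.
- timer: Bystander: white square timer lying on its back, 62 x 62 x 16 mm. Origin: centre of the underside.

How it is judged (in metres and radians):
At the end, for the whole second after the job is handed in: All three bottles stand still in the carrier between its -y end wall and the retainer, their undersides within 6 mm of its floor and tilted by less than 0.12 rad, and the retainer has been slid to more than 0.025, leaving at most 5 mm of slack in the row (x of bottle_large in the frame of carrier between -0.031 and 0.031 m and y of bottle_large in the frame of carrier between -0.098 and 0.05 m and z of each of bottle_large, bottle_medium, bottle_small in the frame of carrier below 0.012 m and angle between each of bottle_large, bottle_medium, bottle_small's own z axis and vertical below 0.12 rad and linear speed of each of bottle_large, bottle_medium, bottle_small below 0.02 m/s and x of bottle_medium in the frame of carrier between -0.031 and 0.031 m and y of bottle_medium in the frame of carrier between -0.098 and 0.05 m and x of bottle_small in the frame of carrier between -0.031 and 0.031 m and y of bottle_small in the frame of carrier between -0.098 and 0.05 m and value of joint retainer above 0.025 m); the robot touches nothing.
It fails at once if a bottle is tipped by more than 0.6 rad (angle between any of bottle_large, bottle_medium, bottle_small's own z axis and vertical above 0.6 rad).
It fails at once if the tape roll, the dish or the timer is moved by more than 30 mm (distance of any of tape_roll, petri_dish, timer from where it was at the start of the episode above 0.03 m).
It also fails if it takes over 72 s, if anything falls off the work surface, if the arm or the gripper's body presses on something with over 40 N, if the wrist force passes 120 N, or if a joint passes its speed limit or range.

## Working session

There is one attempt and no reset: what is moved stays moved. The work goes in short steps, Python scripts to look and compute and a shell command to move; the robot and the scene stay as the last step left them, time stands still between calls to the robot, and variables do not carry over. Pictures are saved under pics/ and viewed, at most 11 in all, crops included, and the job is handed in when it is done.

```bash
ls; mkdir -p pics
python3 - <<'E'
from rig import bot, viewer, monitor
import cv2,numpy as np
for n in("scene","top"):
    c=viewer.capture(n);cv2.imwrite(f"pics/{n}0.png",c["color"][:,:,::-1]);np.savez(f"{n}0.npz",**{k:c[k] for k in("color","K","view")})
    print(n,{k:(v if k!="color" else 0) for k,v in c.items()})
s=monitor.read_state();print(s)
E
```

```text
pics
rig.py
steer.py
scene {'color': 0, 'K': array([[445.09978482,   0.        , 278.75032376],
       [  0.        , 445.09978482, 218.2008699 ],
       [  0.        ,   0.        ,   1.        ]]), 'view': array([[ 0.81477244, -0.5797778 ,  0.00188985, -0.39162091],
       [ 0.24122651,  0.34196052,  0.90822507, -0.24855071],
       [-0.52721499, -0.73954088,  0.41847778, -0.67678788],
       [ 0.        ,  0.        ,  0.        ,  1.        ]])}
top {'color': 0, 'K': array([[539.90936232,   0.        , 283.13531386],
       [  0.        , 539.90936232, 215.0632679 ],
       [  0.        ,   0.        ,   1.        ]]), 'view': array([[ 0.01367376, -0.99986308, -0.00931946,  0.10062154],
       [ 0.99334463,  0.01251741,  0.11449788, -0.53607998],
       [-0.11436555, -0.01082305,  0.99337978, -1.18813901],
       [ 0.        ,  0.        ,  0.        ,  1.        ]])}
{'time_s': 0.1, 'joint_positions': array([ 5.93287612e+01,  3.02726368e+01,  8.21488556e+01, -2.06617318e-03,
        6.76893845e+01, -1.02258778e+01]), 'qvel': array([ 0.06881377, -0.09397435, -0.25807352,  0.0083162 ,  0.1255616 ,
       -0.08920399]), 'tau': array([ 1.67846479e-04, -4.40981448e+01, -1.77150321e+01,  6.34747767e-02,
        5.33889444e-02, -2.96013786e-05]), 'position': array([0.21794784, 0.58506571, 0.22168129]), 'tcp_rot': array([[-9.37010376e-01,  3.49300209e-01, -9.58455383e-04],
       [ 3.49301386e-01,  9.37008919e-01, -1.68147153e-03],
       [ 3.10742884e-04, -1.91034607e-03, -9.99998127e-01]]), 'force': array([-1.55138948, -0.3985006 ,  0.17850395]), 'moment': array([0.00618127, 0.06242805, 0.02259197]), 'grasp_force': 0.0, 'opening': 0.9992791897174366}
```

View pics/scene0.png

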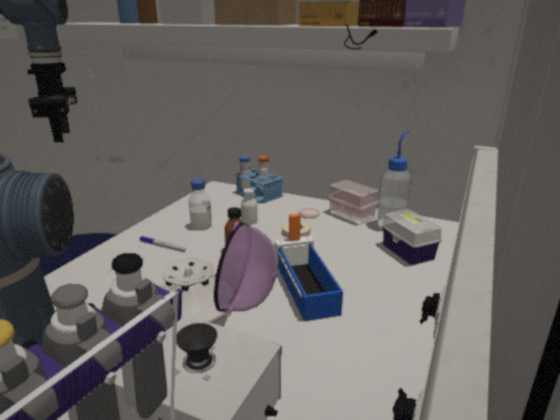

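View pics/top0.png

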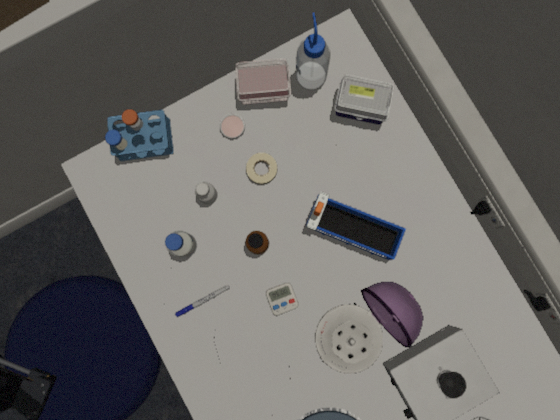

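The scene view is partly occluded. The top view shows large cap ≈(175,242), medium ≈(257,242), small ≈(203,189), orange handle ≈(319,209), carrier from (315,215) to (400,240), timer (282,299), tape (261,168) and dish (232,126).

```bash
cat > h.py <<'E'
import numpy as np,cv2
def ray(d,u,v):
    R=d["view"][:3,:3];t=d["view"][:3,3];K=d["K"]
    p=np.linalg.inv(K)@[u,v,1]
    return -R.T@t, R.T@np.array([p[0],-p[1],-p[2]])
def plane(d,u,v,z):
    o,r=ray(d,u,v);return o+r*(z-o[2])/r[2]
def proj(d,P):
    c=d["view"][:3,:3]@np.array(P)+d["view"][:3,3];q=d["K"]@[c[0],-c[1],-c[2]];return q[:2]/q[2]
def blob(d,box,f):
    x0,y0,x1,y1=box
    hsv=cv2.cvtColor(np.array(d["color"]),cv2.COLOR_RGB2HSV)[y0:y1,x0:x1].astype(int)
    m=f(hsv[...,0],hsv[...,1],hsv[...,2]).astype(np.uint8)
    n,l,s,c=cv2.connectedComponentsWithStats(m)
    i=1+np.argmax(s[1:,4]);return c[i]+[x0,y0],s[i],(l==i)
E
python3 - <<'E'
from h import *
T=np.load("top0.npz");S=np.load("scene0.npz")
def show(n,d,b,f,z):
    c,s,m=blob(d,b,f);print(n,c.round(1),s,plane(d,*c,z).round(4))
blue=lambda h,s,v:(h>100)&(h<125)&(s>140)
show("Lcap",T,(160,228,195,260),blue,.128)
show("Mcap dark",T,(242,228,272,258),lambda h,s,v:v<45,.107)
show("Mbody",T,(242,228,272,258),lambda h,s,v:(v<130),.09)
show("handle",T,(305,195,335,225),lambda h,s,v:(s>150)&((h<15)|(h>172)),.126)
c,s,m=blob(T,(300,185,415,265),lambda h,s,v:((h>100)&(h<125)&(s>120))|(v<60));
pts=np.argwhere(m)[:,::-1]+[300,185];r=cv2.minAreaRect(pts.astype(np.float32));b=cv2.boxPoints(r);print(r)
P=np.array([plane(T,*q,.055) for q in b]);print(P.round(4))
# scene
show("S Lcap",S,(185,175,215,192),blue,.128)
show("S Mcap",S,(222,200,246,220),lambda h,s,v:v<60,.107)
show("S handle",S,(285,205,305,245),lambda h,s,v:(s>150)&((h<15)|(h>172)),.115)
up=lambda d,b:cv2.resize(d["color"][b[1]:b[3],b[0]:b[2],::-1],None,fx=5,fy=5,interpolation=2)
a=up(T,(160,175,280,265));e=up(T,(300,185,415,265))
W=600
im=np.zeros((850,W,3),np.uint8);im[:450,:600]=a;im[450:,:575]=e
cv2.imwrite("pics/crop.png",cv2.resize(im,(423,600)) if 0 else im[:, :])
cv2.imwrite("pics/crop.png",np.hstack([cv2.resize(a,(400,300)),cv2.resize(e,(400,300))]))
E
```

```text
Lcap [178. 239.] [17 10  3  3  3] [0.4709 0.3237 0.128 ]
Mcap dark [255.1 240.6] [  6   6  15  15 173] [0.4712 0.1651 0.107 ]
Mbody [255.8 244. ] [  2   3  26  27 547] [0.4649 0.1646 0.09  ]
handle [318.2 208.3] [ 9  7  9 13 69] [0.5389 0.0337 0.126 ]
((360.3758239746094, 229.5788116455078), (82.70162963867188, 34.75457763671875), 21.571308135986328)
[[ 0.4985  0.0355  0.055 ]
 [ 0.5709  0.0076  0.055 ]
 [ 0.5053 -0.162   0.055 ]
 [ 0.4339 -0.1332  0.055 ]]
S Lcap [200.7 185.4] [14  9  5  4  7] [0.4584 0.2971 0.128 ]
S Mcap [234.1 213.1] [  6   8  13  11 118] [0.4645 0.1483 0.107 ]
S handle [294.3 226.7] [  4   9  11  26 246] [0.5212 0.003  0.115 ]
```

View pics/crop.png

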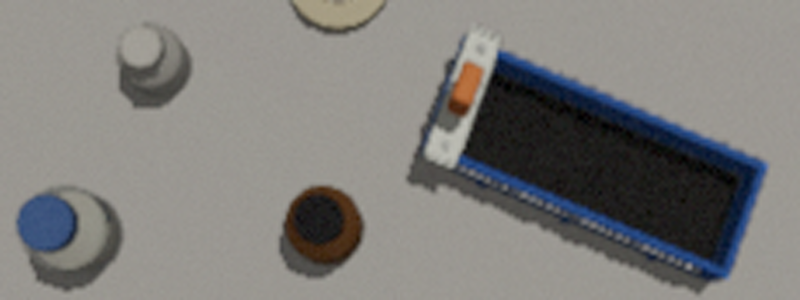

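The crops clearly show the large cap at about (174,242), the small cap at (202,189), the medium cap at (255,241), and the carrier with the orange handle on the white bridge. I'll refine the thresholds next.

Run:
```python
from h import *
T=np.load("top0.npz");S=np.load("scene0.npz")
for d,q in((T,(174,242)),(T,(202,189)),(T,(210,192)),(T,(186,244)),(T,(340,195)),(T,(380,255)),(S,(199,184)),(S,(249,193)),(S,(250,210))):
    print(q,cv2.cvtColor(np.array(d["color"]),cv2.COLOR_RGB2HSV)[q[1],q[0]])
blue=lambda h,s,v:(h>100)&(h<125)&(s>95)
def show(n,d,b,f,z):
    c,s,m=blob(d,b,f);print(n,c.round(1),s,plane(d,*c,z).round(4))
show("Lcap",T,(160,228,195,260),blue,.126)
for t in(135,145,155,165):show("Scap",T,(193,178,220,205),lambda h,s,v:v>t,.091)
show("Mcap",T,(242,228,272,258),lambda h,s,v:v<45,.106)
# carrier: rim mask, fit lines of long sides via minAreaRect of blue only
c,s,m=blob(T,(300,185,415,265),lambda h,s,v:((h>100)&(h<125)&(s>120)))
pts=(np.argwhere(m)[:,::-1]+[300,185]).astype(float)
W=np.array([plane(T,*q,.055)[:2] for q in pts]);r=cv2.minAreaRect(W.astype(np.float32)*1000);print(r,cv2.boxPoints(r))
c,s,m=blob(T,(300,185,415,265),lambda h,s,v:(v<60))
pts=(np.argwhere(m)[:,::-1]+[300,185]).astype(float)
W=np.array([plane(T,*q,.006)[:2] for q in pts]);r=cv2.minAreaRect(W.astype(np.float32)*1000);print("floor",r,cv2.boxPoints(r))
c,s,m=blob(T,(300,185,345,235),lambda h,s,v:(v>165)&(s<40))
pts=(np.argwhere(m)[:,::-1]+[300,185]).astype(float)
W=np.array([plane(T,*q,.0655)[:2] for q in pts]);r=cv2.minAreaRect(W.astype(np.float32)*1000);print("bridge",r,cv2.boxPoints(r))
```

```text
(174, 242) [109 129 127]
(202, 189) [ 22  18 160]
(210, 192) [ 19  16 127]
(186, 244) [ 30  20 143]
(340, 195) [ 23  15 154]
(380, 255) [110   7 103]
(199, 184) [108 140  89]
(249, 193) [ 21  22 116]
(250, 210) [ 15  21 119]
Lcap [173.6 241.6] [  5   6  18  16 219] [0.4656 0.333  0.126 ]
Scap [205.4 187.3] [  0   0  27  27 412] [0.5861 0.2759 0.091 ]
Scap [205.7 187. ] [  0   0  27  27 375] [0.5869 0.2753 0.091 ]
Scap [201.6 188.4] [ 4  6 10 10 82] [0.5836 0.2841 0.091 ]Traceback (most recent call last):
  File "<stdin>", line 9, in <module>
  File "<stdin>", line 7, in show
  File "h.py", line 15, in blob
    i=1+np.argmax(s[1:,4]);return c[i]+[x0,y0],s[i],(l==i)
        ~~~~~~~~~^^^^^^^^^
    return _wrapfunc(a, 'argmax', axis=axis, out=out, **kwds)
    return bound(*args, **kwds)
ValueError: attempt to get argmax of an empty sequence
```

Run:
```python
from h import *
T=np.load("top0.npz")
def rect(n,b,f,z):
    c,s,m=blob(T,b,f)
    pts=(np.argwhere(m)[:,::-1]+b[:2]).astype(float)
    W=np.array([plane(T,*q,z)[:2] for q in pts]);r=cv2.minAreaRect(W.astype(np.float32)*1000)
    print(n,[np.round(x,1) for x in r],cv2.boxPoints(r).round(0).tolist())
rect("blue",(300,185,415,265),lambda h,s,v:((h>100)&(h<125)&(s>120)),.055)
rect("floor",(300,185,415,265),lambda h,s,v:(v<45),.006)
for t in (150,165,180):rect("bridge",(300,185,345,235),lambda h,s,v:(v>t)&(s<40),.0655)
rect("handle",(305,195,335,225),lambda h,s,v:(s>150)&((h<15)|(h>172)),.126)
# scene: 2-view check of handle top & cap
S=np.load("scene0.npz")
for n,P in(("L",[.4656,.333,.126]),("S",[.5836,.2841,.091]),("M",[.4712,.1651,.107])):print(n,proj(S,P))
g=cv2.cvtColor(np.array(S["color"]),cv2.COLOR_RGB2BGR)
a=cv2.resize(g[170:330,180:350],None,fx=3.5,fy=3.5,interpolation=2);cv2.imwrite("pics/s_crop.png",a)
```

```text
blue [array([503.3, -63.3]), array([181.3,  75.3]), np.float64(68.6)] [[435.0, -134.0], [505.0, -161.0], [571.0, 7.0], [501.0, 35.0]]
floor [array([509.2, -64.2]), array([175.6,  56.1]), np.float64(68.8)] [[451.0, -136.0], [504.0, -156.0], [567.0, 7.0], [515.0, 28.0]]
bridge [array([544.4,  21.9]), array([108.7,  97.1]), np.float64(0.6)] [[490.0, 70.0], [491.0, -27.0], [599.0, -26.0], [598.0, 71.0]]
bridge [array([520.1,  39.3]), array([18.6, 32.5]), np.float64(64.1)] [[501.0, 38.0], [531.0, 24.0], [539.0, 41.0], [510.0, 55.0]]
bridge [array([519.2,  40.8]), array([16.6, 23.7]), np.float64(64.0)] [[505.0, 39.0], [526.0, 28.0], [533.0, 43.0], [512.0, 53.0]]
handle [array([538.9,  33.6]), array([10.8, 27.3]), np.float64(68.7)] [[524.0, 34.0], [550.0, 24.0], [554.0, 34.0], [528.0, 44.0]]
L [196.93816681 181.47207372]
S [247.70567175 190.47921715]
M [232.92352664 209.8750094 ]
```

View pics/s_crop.png

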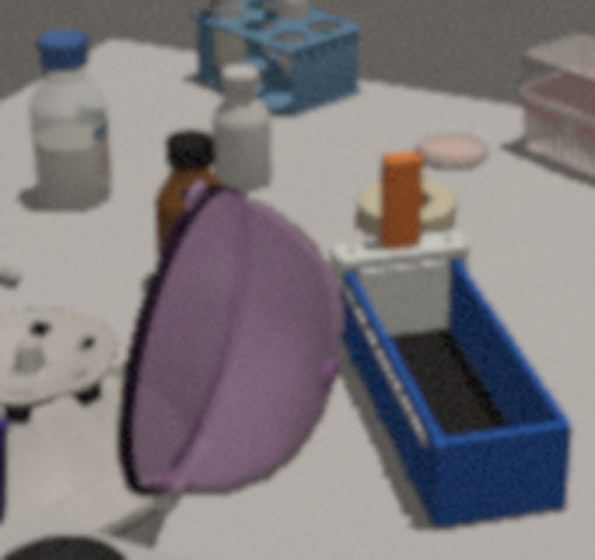

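The scene crop shows the cap tops at about (198,181), (234,210) and (249,191), which agrees with the top-view projections. Next I'll refine the carrier's x position with edge profiles.

Run:
```python
from h import *
T=np.load("top0.npz")
o=np.array([.508,-.0507]);a=np.radians(68.6);Y=np.array([np.cos(a),np.sin(a)]);X=np.array([Y[1],-Y[0]])
col=np.array(T["color"])
def samp(pts,z):
    uv=np.array([proj(T,[*p,z]) for p in pts],np.float32);return cv2.remap(col,uv[:,:1],uv[:,1:],1)[:,0].astype(int)
for half,ys in(("all",np.linspace(-.08,.06,60)),):
  for x in np.arange(-.052,.050,.002):
    c=[np.median(samp([o+X*x+Y*y for y in yy],.055),0).astype(int) for yy in (np.linspace(-.08,-.03,30),np.linspace(.01,.06,30))]
    print(round(x*1000),*c,end=' | ')
print("\nEND")
for y in np.arange(-.116,-.07,.002):
    print(round(y*1000),np.median(samp([o+X*x+Y*y for x in np.linspace(-.02,.02,20)],.055),0).astype(int),end=' | ')
print("\nbridge")
for y in np.arange(.066,.126,.002):
    print(round(y*1000),*[np.median(samp([o+X*x+Y*y for x in np.linspace(*r,10)],.0655),0).astype(int) for r in((-.032,-.02),(.026,.036))],end=' | ')
print("\nbridge x")
for x in np.arange(-.05,.05,.002):
    print(round(x*1000),np.median(samp([o+X*x+Y*y for y in np.linspace(.09,.1,6)],.0655),0).astype(int),end=' | ')
print("\nhandle y")
for y in np.arange(.076,.112,.002):
    print(round(y*1000),np.median(samp([o+X*x+Y*y for x in np.linspace(-.006,.006,6)],.126),0).astype(int),end=' | ')
print("\nhandle x")
for x in np.arange(-.026,.026,.002):
    print(round(x*1000),np.median(samp([o+X*x+Y*y for y in np.linspace(.086,.094,6)],.126),0).astype(int),end=' | ')
```

```text
-52 [146 143 137] [144 140 135] | -50 [113 111 106] [111 109 104] | -48 [81 79 76] [81 79 76] | -46 [80 79 75] [80 78 75] | -44 [80 78 74] [79 78 75] | -42 [75 75 72] [74 74 72] | -40 [58 61 65] [57 60 67] | -38 [71 75 81] [73 78 85] | -36 [88 90 98] [81 87 96] | -34 [ 56  74 111] [ 49  71 112] | -32 [ 39  71 126] [ 39  71 127] | -30 [ 37  65 115] [ 35  60 106] | -28 [31 43 67] [30 37 56] | -26 [28 29 31] [29 28 29] | -24 [28 27 25] [28 28 27] | -22 [29 28 27] [29 28 27] | -20 [29 27 26] [30 28 27] | -18 [28 28 26] [29 29 27] | -16 [29 28 27] [29 27 26] | -14 [29 28 27] [30 29 28] | -12 [29 28 27] [31 30 29] | -10 [29 28 28] [30 28 27] | -8 [30 28 28] [29 28 26] | -6 [30 28 27] [29 28 27] | -4 [29 28 26] [29 29 27] | -2 [28 27 25] [30 29 28] | 0 [29 27 25] [29 27 26] | 2 [28 28 25] [29 28 26] | 4 [29 29 27] [29 27 26] | 6 [28 28 26] [27 26 25] | 8 [29 28 26] [28 27 26] | 10 [28 26 25] [29 27 26] | 12 [28 26 25] [28 27 26] | 14 [28 27 25] [28 27 26] | 16 [26 24 24] [27 25 23] | 18 [20 19 18] [18 19 17] | 20 [14 15 13] [13 13 12] | 22 [13 13 12] [13 13 12] | 24 [18 20 23] [19 20 26] | 
[... 2836 characters left out ...]
2] | 90 [183 112  62] | 92 [180 109  60] | 94 [169 101  56] | 96 [145 109  86] | 98 [140 135 127] | 100 [106 111 117] | 102 [67 71 88] | 104 [95 95 95] | 106 [139 137 131] | 108 [152 150 143] | 110 [155 152 146] | 
handle x
-26 [102 102  96] | -24 [97 97 92] | -22 [96 97 91] | -20 [94 93 86] | -18 [91 81 71] | -16 [82 52 34] | -14 [77 40 19] | -12 [83 45 22] | -10 [117  64  31] | -8 [160  92  50] | -6 [178 107  59] | -4 [181 109  60] | -2 [181 110  61] | 0 [181 111  62] | 2 [181 109  60] | 4 [181 109  60] | 6 [180 109  61] | 8 [181 109  60] | 10 [179 110  62] | 12 [172 122  88] | 14 [174 158 144] | 16 [182 181 172] | 18 [184 184 175] | 20 [172 172 165] | 22 [164 165 158] | 24 [171 171 164] |
```

```bash
cat > d.py <<'E'
import sys,numpy as np
from rig import bot, viewer, monitor
from h import *
T=np.load("top0.npz")
Y=np.array([np.cos(np.radians(68.6)),np.sin(np.radians(68.6))]);X=np.array([Y[1],-Y[0]]);O=np.array([.5094,-.0512])
B={"L":plane(T,173.6,241.6,.126)[:2],"M":plane(T,255.1,240.6,.106)[:2],"S":plane(T,201.8,188.6,.091)[:2]}
C=lambda x,y:O+x*X+y*Y
def to(p,z):
    s=monitor.read_state();R=s["tcp_rot"];d=np.array([*p,z])-s["position"]
    yaw=np.degrees(np.arctan2(-R[:2,1]@Y, R[:2,1]@X))
    print("to",np.round([*p,z],4),"tool delta",(R.T@d).round(4),"yaw+",yaw.round(2),"pos",s["position"].round(4),"F",s["force"].round(1),"op",round(s["opening"],3),"q6",s["joint_positions"][5].round(1),"R",R.round(3).tolist())
E
python3 -c "
from d import *
for k in B: to(B[k],.2)"
python3 steer.py '[[[-0.1, -0.05, 0.01], [0, 0, 25], 1], [[-0.32, -0.1506, 0.02], [0, 0, 90.9], 1], [[-0.3204, -0.1506, 0.023], [0, 0, 90.9], 1], [[-0.3204, -0.1506, 0.023], [0, 0, 90.9], 1], [[-0.3204, -0.1506, 0.023], [0, 0, 90.9], 1], [[-0.3204, -0.1506, 0.023], [0, 0, 90.9], 1], [[-0.3204, -0.1506, 0.023], [0, 0, 90.9], 1], [[-0.3204, -0.1506, 0.023], [0, 0, 90.9], 1], [[-0.3204, -0.1506, 0.023], [0, 0, 90.9], 1], [[-0.3204, -0.1506, 0.023], [0, 0, 90.9], 1], [[-0.3204, -0.1506, 0.023], [0, 0, 90.9], 1], [[-0.3204, -0.1506, 0.023], [0, 0, 90.9], 1], [[-0.3204, -0.1506, 0.023], [0, 0, 90.9], 1], [[-0.3204, -0.1506, 0.023], [0, 0, 90.9], 1], [[-0.3204, -0.1506, 0.023], [0, 0, 90.9], 1]]'
python3 -c "
from d import *
to(B['L'],.106)"
```

```text
to [0.4655 0.333  0.2   ] tool delta [-0.32   -0.1496  0.0219] yaw+ -90.96 pos [0.2179 0.5851 0.2217] F [-1.6 -0.4  0.2] op 0.999 q6 -10.2 R [[-0.937, 0.349, -0.001], [0.349, 0.937, -0.002], [0.0, -0.002, -1.0]]
to [0.4712 0.1652 0.2   ] tool delta [-0.3839 -0.3049  0.0221] yaw+ -90.96 pos [0.2179 0.5851 0.2217] F [-1.6 -0.4  0.2] op 0.999 q6 -10.2 R [[-0.937, 0.349, -0.001], [0.349, 0.937, -0.002], [0.0, -0.002, -1.0]]
to [0.5832 0.2837 0.2   ] tool delta [-0.4475 -0.1548  0.0218] yaw+ -90.96 pos [0.2179 0.5851 0.2217] F [-1.6 -0.4  0.2] op 0.999 q6 -10.2 R [[-0.937, 0.349, -0.001], [0.349, 0.937, -0.002], [0.0, -0.002, -1.0]]
time_s: 1.6
position: [0.4658, 0.3327, 0.1995]
tcp_rot: [[0.363, 0.932, -0.0], [0.932, -0.363, -0.0], [-0.0, -0.0, -1.0]]
force: [-0.6, -0.2, 0.3]
opening: 1.0
grasp_force: 0.0
to [0.4655 0.333  0.106 ] tool delta [ 0.0003 -0.0003  0.0935] yaw+ -0.11 pos [0.4658 0.3327 0.1995] F [-0.6 -0.2  0.3] op 1.0 q6 45.6 R [[0.363, 0.932, -0.0], [0.932, -0.363, -0.0], [-0.0, -0.0, -1.0]]
```

```bash
python3 steer.py '[[[0, 0, 0.03], [0, 0, 0], 1], [[0, 0, 0.06], [0, 0, 0], 1], [[0, 0, 0.085], [0, 0, 0], 1], [[0, 0, 0.0935], [0, 0, 0], 1], [[0, 0, 0.0935], [0, 0, 0], 1], [[0, 0, 0.0935], [0, 0, 0], 0.6], [[0, 0, 0.0935], [0, 0, 0], 0.3], [[0, 0, 0.0935], [0, 0, 0], 0], [[0, 0, 0.0935], [0, 0, 0], 0], [[0, 0, 0.0935], [0, 0, 0], 0], [[0, 0, 0.0935], [0, 0, 0], 0], [[0, 0, 0.0935], [0, 0, 0], 0]]'
python3 - <<'E'
from d import *
to(B['L'],.106)
c=viewer.capture("scene");cv2.imwrite("pics/g1.png",cv2.resize(c["color"][130:300,150:350,::-1],None,fx=3.5,fy=3.5))
E
```

```text
time_s: 2.8
position: [0.4659, 0.3326, 0.1061]
tcp_rot: [[0.364, 0.931, 0.0], [0.931, -0.364, 0.0], [0.0, 0.0, -1.0]]
force: [-0.0, -0.0, -0.4]
opening: 0.446
grasp_force: 0.0
to [0.4655 0.333  0.106 ] tool delta [ 0.0003 -0.0005  0.0001] yaw+ -0.06 pos [0.4659 0.3326 0.1061] F [-0.  -0.  -0.4] op 0.446 q6 45.7 R [[0.364, 0.931, 0.0], [0.931, -0.364, 0.0], [0.0, 0.0, -1.0]]
```

View pics/g1.png

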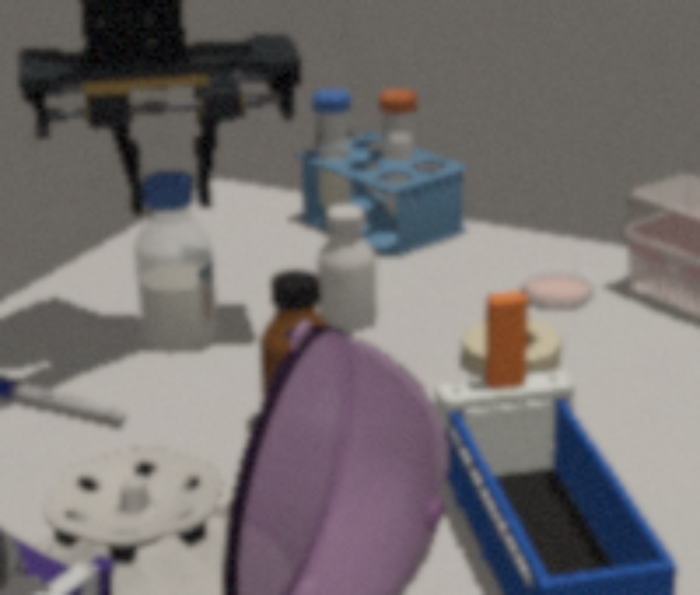

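The fingers straddle the large blue cap, about (165,190) in the crop, and are still closing. I'll finish closing and then lift.

```bash
python3 steer.py '[[[0, 0, 0], [0, 0, 0], 0], [[0, 0, 0], [0, 0, 0], 0], [[0, 0, 0], [0, 0, 0], 0], [[0, 0, 0], [0, 0, 0], 0], [[0, 0, -0.01], [0, 0, 0], 0], [[0, 0, -0.03], [0, 0, 0], 0], [[0, 0, -0.06], [0, 0, 0], 0], [[0, 0, -0.09], [0, 0, 0], 0], [[0, 0, -0.12], [0, 0, 0], 0], [[0, 0, -0.14], [0, 0, 0], 0], [[0, 0, -0.145], [0, 0, 0], 0], [[0, 0, -0.145], [0, 0, 0], 0]]'
python3 -c "
from d import *
to(C(0,-.067),.25)"
```

```text
time_s: 4.05
position: [0.466, 0.3325, 0.2515]
tcp_rot: [[0.364, 0.931, 0.001], [0.931, -0.364, 0.0], [0.001, 0.001, -1.0]]
force: [1.0, -0.0, -2.8]
opening: 0.396
grasp_force: 30.0
to [ 0.485  -0.1136  0.25  ] tool delta [-0.4086  0.1801  0.0014] yaw+ -0.06 pos [0.466  0.3325 0.2515] F [ 1.  -0.  -2.8] op 0.396 q6 45.7 R [[0.364, 0.931, 0.001], [0.931, -0.364, 0.0], [0.001, 0.001, -1.0]]
```

```bash
python3 steer.py '[[[-0.01, 0.005, 0], [0, 0, 0], 0], [[-0.035, 0.015, 0], [0, 0, 0], 0], [[-0.07, 0.03, 0], [0, 0, 0], 0], [[-0.105, 0.045, 0], [0, 0, 0], 0], [[-0.14, 0.06, 0], [0, 0, 0], 0], [[-0.175, 0.075, 0], [0, 0, 0], 0], [[-0.21, 0.09, 0], [0, 0, 0], 0], [[-0.245, 0.105, 0], [0, 0, 0], 0], [[-0.28, 0.12, 0], [0, 0, 0], 0], [[-0.315, 0.135, 0], [0, 0, 0], 0], [[-0.35, 0.15, 0], [0, 0, 0], 0], [[-0.38, 0.166, 0], [0, 0, 0], 0], [[-0.4, 0.176, 0], [0, 0, 0], 0], [[-0.4086, 0.1801, 0], [0, 0, 0], 0], [[-0.4086, 0.1801, 0], [0, 0, 0], 0], [[-0.4086, 0.1801, 0.02], [0, 0, 0], 0], [[-0.4086, 0.1801, 0.045], [0, 0, 0], 0], [[-0.4086, 0.1801, 0.065], [0, 0, 0], 0], [[-0.4086, 0.1801, 0.07], [0, 0, 0], 0], [[-0.4086, 0.1801, 0.07], [0, 0, 0], 0]]'
python3 - <<'E'
from d import *
to(C(0,-.067),.112)
for n,b in(("scene",(240,130,380,330)),("top",(300,150,430,290))):
    c=viewer.capture(n);cv2.imwrite(f"pics/h_{n}.png",c["color"][:,:,::-1]);np.savez(n+"1.npz",**{k:c[k] for k in("color","K","view")})
    globals()[n]=cv2.resize(c["color"][b[1]:b[3],b[0]:b[2],::-1],(390,560))
cv2.imwrite("pics/hover.png",np.hstack([scene,top]))
E
```

```text
time_s: 6.05
position: [0.484, -0.1121, 0.1803]
tcp_rot: [[0.363, 0.932, -0.003], [0.932, -0.363, 0.002], [0.001, -0.003, -1.0]]
force: [-0.3, 0.4, -2.0]
opening: 0.398
grasp_force: 30.0
to [ 0.485  -0.1136  0.112 ] tool delta [-0.0011  0.0016  0.0683] yaw+ -0.13 pos [ 0.484  -0.1121  0.1803] F [-0.3  0.4 -2. ] op 0.398 q6 -4.7 R [[0.363, 0.932, -0.003], [0.932, -0.363, 0.002], [0.001, -0.003, -1.0]]
```

View pics/hover.png

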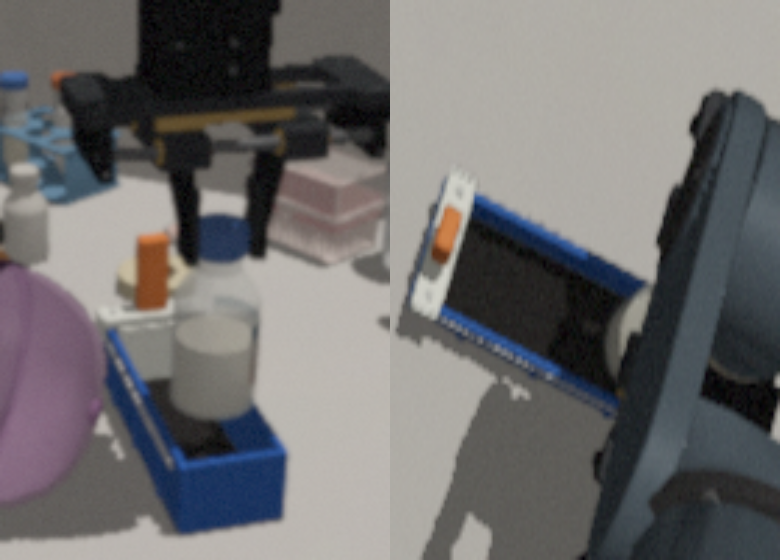

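Both views show the large bottle held upright over the -y half of the carrier. In the scene crop the rim corners are at (178,460) and (284,452). I'll check my carrier model against these.

Run:
```python
from d import *
S=np.load("scene1.npz")
for x in(-.037,.037):
  for y in (-.104,.06):print(x,y,proj(S,[*C(x,y),.055]).round(1),end=' ')
print("bottle axis at z.105(body mid)",proj(S,[.484,-.1121,.105]),"cap top",proj(S,[.484,-.1121,.202]))
hsv=cv2.cvtColor(np.array(S["color"]),cv2.COLOR_RGB2HSV)
bl=((hsv[...,0]>100)&(hsv[...,0]<125)&(hsv[...,1]>110))
for r in (297,300,303,306,309):
    u=np.where(bl[r,280:360])[0]+280;print(r,u.min(),u.max())
# liquid / body extents rows 250..275
for r in(250,260,268):print(r,S["color"][r,294:340].mean(1).astype(int).tolist())
for r in range(204,222,4):
    u=np.where(bl[r,300:345])[0]+300;print("cap",r,u.min() if len(u) else 0,u.max() if len(u) else 0)
for x in(-.037,.037):print("outer end face z=.03",proj(S,[*C(x,-.104),.03]),proj(S,[*C(x,-.104),.045]))
```

```text
-0.037 -0.104 [302.9 297.2] -0.037 0.06 [280.1 252.9] 0.037 -0.104 [342.3 291.4] 0.037 0.06 [313.8 248.9] bottle axis at z.105(body mid) [316.29937568 259.53506909] cap top [318.39976189 210.43990665]
297 293 341
300 295 341
303 296 341
306 297 340
309 299 340
250 [126, 128, 131, 129, 129, 130, 129, 119, 116, 125, 137, 141, 145, 143, 144, 143, 144, 144, 146, 148, 146, 149, 151, 150, 150, 154, 151, 154, 154, 155, 153, 153, 155, 156, 154, 147, 114, 90, 119, 162, 179, 182, 182, 183, 182, 183]
260 [127, 129, 129, 126, 128, 128, 125, 114, 105, 102, 99, 99, 104, 104, 104, 106, 107, 105, 109, 112, 112, 114, 114, 115, 114, 117, 117, 119, 122, 121, 124, 122, 124, 122, 120, 108, 98, 112, 150, 173, 183, 182, 183, 182, 183, 184]
268 [42, 41, 34, 36, 38, 43, 56, 75, 89, 94, 97, 101, 99, 102, 100, 103, 104, 107, 108, 106, 109, 108, 111, 114, 108, 111, 113, 114, 112, 114, 113, 115, 111, 112, 112, 113, 127, 154, 175, 182, 184, 183, 184, 184, 183, 183]
cap 204 0 0
cap 208 313 323
cap 212 312 329
cap 216 312 330
cap 220 312 326
outer end face z=.03 [302.53608246 308.82352387] [302.74134631 301.85790404]
outer end face z=.03 [341.43350158 302.94537554] [341.9378255  296.07542016]
```

```bash
python3 steer.py '[[[-0.0005, 0.0016, 0], [0, 0, 0], 0], [[-0.0005, 0.0016, 0.005], [0, 0, 0], 0], [[-0.0005, 0.0016, 0.01], [0, 0, 0], 0], [[-0.0005, 0.0016, 0.015], [0, 0, 0], 0], [[-0.0005, 0.0016, 0.02], [0, 0, 0], 0], [[-0.0005, 0.0016, 0.025], [0, 0, 0], 0], [[-0.0005, 0.0016, 0.03], [0, 0, 0], 0], [[-0.0005, 0.0016, 0.03], [0, 0, 0], 0]]'
python3 -c "
from d import *
to(C(0,-.067),.112)"
```

```text
time_s: 6.95
position: [0.4856, -0.1143, 0.1502]
tcp_rot: [[0.364, 0.931, -0.002], [0.931, -0.364, 0.001], [0.0, -0.002, -1.0]]
force: [0.2, -0.3, -2.9]
opening: 0.396
grasp_force: 30.0
to [ 0.485  -0.1136  0.112 ] tool delta [ 0.0004 -0.0008  0.0382] yaw+ -0.06 pos [ 0.4856 -0.1143  0.1502] F [ 0.2 -0.3 -2.9] op 0.396 q6 -4.8 R [[0.364, 0.931, -0.002], [0.931, -0.364, 0.001], [0.0, -0.002, -1.0]]
```

```bash
python3 steer.py '[[[0, -0.0005, 0.006], [0, 0, 0], 0], [[0, -0.0005, 0.012], [0, 0, 0], 0], [[0, -0.0005, 0.018], [0, 0, 0], 0], [[0, -0.0005, 0.024], [0, 0, 0], 0], [[0, -0.0005, 0.03], [0, 0, 0], 0], [[0, -0.0005, 0.034], [0, 0, 0], 0], [[0, -0.0005, 0.037], [0, 0, 0], 0], [[0, -0.0005, 0.037], [0, 0, 0], 0]]'
python3 -c "
from d import *
to(C(0,-.067),.112)"
```

```text
time_s: 7.75
position: [0.4855, -0.1143, 0.1136]
tcp_rot: [[0.364, 0.931, -0.001], [0.931, -0.364, 0.0], [0.0, -0.001, -1.0]]
force: [0.2, 0.7, -2.6]
opening: 0.397
grasp_force: 30.0
to [ 0.485  -0.1136  0.112 ] tool delta [ 0.0004 -0.0008  0.0016] yaw+ -0.06 pos [ 0.4855 -0.1143  0.1136] F [ 0.2  0.7 -2.6] op 0.397 q6 -4.8 R [[0.364, 0.931, -0.001], [0.931, -0.364, 0.0], [0.0, -0.001, -1.0]]
```

```bash
python3 steer.py '[[[0, 0, 0.001], [0, 0, 0], 0], [[0, 0, 0.0015], [0, 0, 0], 0], [[0, 0, 0.0015], [0, 0, 0], 0.5], [[0, 0, 0.0015], [0, 0, 0], 0.7], [[0, 0, 0.0015], [0, 0, 0], 0.8], [[0, 0, 0.0015], [0, 0, 0], 0.8], [[0, 0, 0.0015], [0, 0, 0], 0.8], [[0, 0, 0.0015], [0, 0, 0], 0.8], [[0, 0, 0.0015], [0, 0, 0], 0.8], [[0, 0, -0.02], [0, 0, 0], 0.9], [[0, 0, -0.06], [0, 0, 0], 1], [[0, 0, -0.09], [0, 0, 0], 1], [[0, 0, -0.1], [0, 0, 0], 1], [[0, 0, -0.1], [0, 0, 0], 1]]'
python3 -c "
from d import *
to(B['M'],.2)"
```

```text
time_s: 9.15
position: [0.4865, -0.1147, 0.2153]
tcp_rot: [[0.364, 0.931, 0.003], [0.931, -0.364, -0.002], [-0.0, 0.003, -1.0]]
force: [-0.9, -0.2, -0.5]
opening: 0.997
grasp_force: 0.0
to [0.4712 0.1652 0.2   ] tool delta [ 0.2552 -0.1163  0.0148] yaw+ -0.06 pos [ 0.4865 -0.1147  0.2153] F [-0.9 -0.2 -0.5] op 0.997 q6 -4.8 R [[0.364, 0.931, 0.003], [0.931, -0.364, -0.002], [-0.0, 0.003, -1.0]]
```

```bash
python3 steer.py '[[[0.03, -0.014, 0], [0, 0, 0], 1], [[0.07, -0.032, 0], [0, 0, 0], 1], [[0.11, -0.05, 0], [0, 0, 0], 1], [[0.15, -0.068, 0], [0, 0, 0], 1], [[0.19, -0.086, 0], [0, 0, 0], 1], [[0.23, -0.104, 0], [0, 0, 0], 1], [[0.2552, -0.1163, 0.01], [0, 0, 0], 1], [[0.2552, -0.1163, 0.0148], [0, 0, 0], 1], [[0.2552, -0.1163, 0.0148], [0, 0, 0], 1], [[0.2552, -0.1163, 0.0148], [0, 0, 0], 1], [[0.2552, -0.1163, 0.0148], [0, 0, 0], 1]]'
python3 - <<'E'
from d import *
to(B['M'],.088)
c=viewer.capture("top");np.savez("top2.npz",**{k:c[k] for k in("color","K","view")})
try:
    q,s,m=blob(c,(370,205,410,255),lambda h,s,v:(h>100)&(h<125)&(s>95)&(v>100));print(q,s)
except Exception as e:print(e)
S=viewer.capture("scene")
a=cv2.resize(c["color"][170:280,290:420,::-1],(390,330));b=cv2.resize(S["color"][170:330,190:350,::-1],(400,330))
cv2.imwrite("pics/p2.png",np.hstack([a,b]))
E
```

```text
time_s: 10.25
position: [0.4706, 0.1644, 0.199]
tcp_rot: [[0.366, 0.931, -0.0], [0.931, -0.366, -0.0], [-0.0, -0.0, -1.0]]
force: [0.4, -0.3, -0.1]
opening: 0.999
grasp_force: 0.0
to [0.4712 0.1652 0.088 ] tool delta [0.001  0.0003 0.111 ] yaw+ 0.05 pos [0.4706 0.1644 0.199 ] F [ 0.4 -0.3 -0.1] op 0.999 q6 27.9 R [[0.366, 0.931, -0.0], [0.931, -0.366, -0.0], [-0.0, -0.0, -1.0]]
[390.9121813  233.11048159] [  0  10  35  40 353]
```

View pics/p2.png

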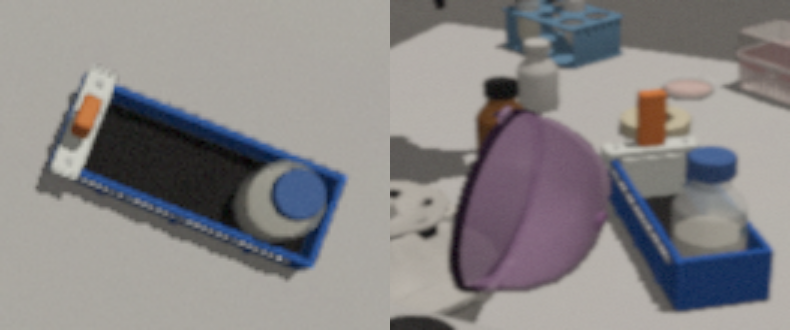

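The large bottle stands upright in the carrier at the -y end, with its cap at about (390,234) in the top view. Next is the medium bottle.

```bash
python3 -c "
from d import *
p=plane(T,389.8,234.4,.132)[:2]-O;print('large cap carrier',p@X,p@Y)"
python3 steer.py '[[[0.0005, 0.0003, 0.03], [0, 0, 0], 1], [[0.0005, 0.0003, 0.07], [0, 0, 0], 1], [[0.0005, 0.0003, 0.1], [0, 0, 0], 1], [[0.0005, 0.0003, 0.111], [0, 0, 0], 1], [[0.0005, 0.0003, 0.111], [0, 0, 0], 0.5], [[0.0005, 0.0003, 0.111], [0, 0, 0], 0], [[0.0005, 0.0003, 0.111], [0, 0, 0], 0], [[0.0005, 0.0003, 0.111], [0, 0, 0], 0], [[0.0005, 0.0003, 0.111], [0, 0, 0], 0], [[0.0005, 0.0003, 0.111], [0, 0, 0], 0], [[0.0005, 0.0003, 0.111], [0, 0, 0], 0], [[0.0005, 0.0003, 0.111], [0, 0, 0], 0], [[0.0005, 0.0003, 0.111], [0, 0, 0], 0], [[0.0005, 0.0003, 0.111], [0, 0, 0], 0], [[0.0005, 0.0003, 0.111], [0, 0, 0], 0], [[0.0005, 0.0003, 0.111], [0, 0, 0], 0], [[0.0005, 0.0003, 0.111], [0, 0, 0], 0]]'
python3 -c "
from d import *
to(C(0,-.011),.24)"
```

```text
large cap carrier 0.000790053164691886 -0.06664545649176856
time_s: 12.05
position: [0.4711, 0.166, 0.0883]
tcp_rot: [[0.364, 0.931, 0.001], [0.931, -0.364, 0.0], [0.0, 0.001, -1.0]]
force: [1.4, -0.5, 1.2]
opening: 0.354
grasp_force: 30.0
to [ 0.5054 -0.0614  0.24  ] tool delta [-0.1993  0.1148 -0.1516] yaw+ -0.06 pos [0.4711 0.166  0.0883] F [ 1.4 -0.5  1.2] op 0.354 q6 27.9 R [[0.364, 0.931, 0.001], [0.931, -0.364, 0.0], [0.0, 0.001, -1.0]]
```

```bash
python3 steer.py '[[[0, 0, -0.015], [0, 0, 0], 0], [[0, 0, -0.05], [0, 0, 0], 0], [[0, 0, -0.09], [0, 0, 0], 0], [[0, 0, -0.13], [0, 0, 0], 0], [[-0.01, 0.006, -0.15], [0, 0, 0], 0], [[-0.04, 0.023, -0.152], [0, 0, 0], 0], [[-0.075, 0.043, -0.152], [0, 0, 0], 0], [[-0.11, 0.063, -0.152], [0, 0, 0], 0], [[-0.145, 0.083, -0.152], [0, 0, 0], 0], [[-0.175, 0.101, -0.152], [0, 0, 0], 0], [[-0.193, 0.111, -0.152], [0, 0, 0], 0], [[-0.1993, 0.1148, -0.15], [0, 0, 0], 0], [[-0.1993, 0.1148, -0.14], [0, 0, 0], 0], [[-0.1993, 0.1148, -0.115], [0, 0, 0], 0], [[-0.1993, 0.1148, -0.09], [0, 0, 0], 0], [[-0.1993, 0.1148, -0.08], [0, 0, 0], 0], [[-0.1993, 0.1148, -0.078], [0, 0, 0], 0], [[-0.1993, 0.1148, -0.078], [0, 0, 0], 0]]'
python3 -c "
from d import *
to(C(0,-.0105),.094)"
```

```text
time_s: 13.85
position: [0.5052, -0.0606, 0.1662]
tcp_rot: [[0.363, 0.932, -0.0], [0.932, -0.363, 0.0], [0.0, -0.001, -1.0]]
force: [0.5, -0.3, -2.2]
opening: 0.35
grasp_force: 30.0
to [ 0.5056 -0.061   0.094 ] tool delta [-0.0002  0.0005  0.0722] yaw+ -0.12 pos [ 0.5052 -0.0606  0.1662] F [ 0.5 -0.3 -2.2] op 0.35 q6 1.8 R [[0.363, 0.932, -0.0], [0.932, -0.363, 0.0], [0.0, -0.001, -1.0]]
```

```bash
python3 steer.py '[[[0, 0.0005, 0.006], [0, 0, 0], 0], [[0, 0.0005, 0.014], [0, 0, 0], 0], [[0, 0.0005, 0.022], [0, 0, 0], 0], [[0, 0.0005, 0.03], [0, 0, 0], 0], [[0, 0.0005, 0.038], [0, 0, 0], 0], [[0, 0.0005, 0.046], [0, 0, 0], 0], [[0, 0.0005, 0.054], [0, 0, 0], 0], [[0, 0.0005, 0.062], [0, 0, 0], 0], [[0, 0.0005, 0.068], [0, 0, 0], 0], [[0, 0.0005, 0.07], [0, 0, 0], 0], [[0, 0.0005, 0.07], [0, 0, 0], 0]]'
python3 -c "
from d import *
to(C(0,-.0105),.094)"
```

```text
time_s: 14.95
position: [0.5055, -0.0616, 0.0959]
tcp_rot: [[0.364, 0.931, -0.001], [0.931, -0.364, 0.0], [-0.0, -0.001, -1.0]]
force: [-0.3, 1.1, -2.3]
opening: 0.351
grasp_force: 30.0
to [ 0.5056 -0.061   0.094 ] tool delta [ 0.0006 -0.0002  0.0019] yaw+ -0.05 pos [ 0.5055 -0.0616  0.0959] F [-0.3  1.1 -2.3] op 0.351 q6 1.8 R [[0.364, 0.931, -0.001], [0.931, -0.364, 0.0], [-0.0, -0.001, -1.0]]
```

```bash
python3 steer.py '[[[0, 0, 0.001], [0, 0, 0], 0], [[0, 0, 0.0018], [0, 0, 0], 0], [[0, 0, 0.0018], [0, 0, 0], 0.5], [[0, 0, 0.0018], [0, 0, 0], 0.7], [[0, 0, 0.0018], [0, 0, 0], 0.8], [[0, 0, 0.0018], [0, 0, 0], 0.8], [[0, 0, 0.0018], [0, 0, 0], 0.8], [[0, 0, 0.0018], [0, 0, 0], 0.8], [[0, 0, 0.0018], [0, 0, 0], 0.8], [[0, 0, -0.02], [0, 0, 0], 0.9], [[0, 0, -0.06], [0, 0, 0], 1], [[0, 0, -0.1], [0, 0, 0], 1], [[0, 0, -0.11], [0, 0, 0], 1], [[0, 0, -0.11], [0, 0, 0], 1]]'
python3 -c "
from d import *
to(B['S'],.18)"
```

```text
time_s: 16.35
position: [0.5067, -0.062, 0.208]
tcp_rot: [[0.364, 0.931, 0.004], [0.931, -0.364, -0.002], [0.0, 0.005, -1.0]]
force: [-0.6, -1.1, 0.2]
opening: 0.993
grasp_force: 0.0
to [0.5832 0.2837 0.18  ] tool delta [ 0.3497 -0.0547  0.0278] yaw+ -0.06 pos [ 0.5067 -0.062   0.208 ] F [-0.6 -1.1  0.2] op 0.993 q6 1.8 R [[0.364, 0.931, 0.004], [0.931, -0.364, -0.002], [0.0, 0.005, -1.0]]
```

```bash
python3 steer.py '[[[0.03, -0.005, 0], [0, 0, 0], 1], [[0.07, -0.011, 0], [0, 0, 0], 1], [[0.115, -0.018, 0], [0, 0, 0], 1], [[0.16, -0.025, 0], [0, 0, 0], 1], [[0.205, -0.032, 0], [0, 0, 0], 1], [[0.25, -0.039, 0], [0, 0, 0], 1], [[0.295, -0.046, 0], [0, 0, 0], 1], [[0.335, -0.053, 0.01], [0, 0, 0], 1], [[0.35, -0.0547, 0.025], [0, 0, 0], 1], [[0.35, -0.0547, 0.025], [0, 0, 0], 1], [[0.35, -0.0547, 0.025], [0, 0, 0], 1], [[0.35, -0.0547, 0.025], [0, 0, 0], 1], [[0.35, -0.0547, 0.025], [0, 0, 0], 1]]'
python3 - <<'E'
from d import *
to(B['S'],.075)
c=viewer.capture("top");S=viewer.capture("scene")
a=cv2.resize(c["color"][130:280,170:420,::-1],(500,300));b=cv2.resize(S["color"][130:330,190:350,::-1],(240,300))
cv2.imwrite("pics/p3.png",np.hstack([a,b]))
E
```

```text
time_s: 17.65
position: [0.5824, 0.2827, 0.1817]
tcp_rot: [[0.366, 0.931, 0.0], [0.931, -0.366, -0.0], [-0.0, 0.0, -1.0]]
force: [-0.3, -0.4, -0.2]
opening: 0.998
grasp_force: 0.0
to [0.5832 0.2837 0.075 ] tool delta [0.0012 0.0004 0.1067] yaw+ 0.06 pos [0.5824 0.2827 0.1817] F [-0.3 -0.4 -0.2] op 0.998 q6 37.5 R [[0.366, 0.931, 0.0], [0.931, -0.366, -0.0], [-0.0, 0.0, -1.0]]
```

View pics/p3.png

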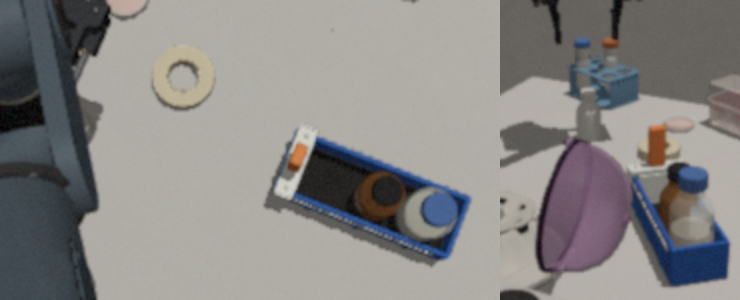

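The large and medium bottles stand upright and adjacent in the carrier, with the medium cap at about (363,223) in the top view. Next is the small bottle.

```bash
python3 -c "
from d import *
p=plane(T,363.4,223.3,.112)[:2]-O;print('medium cap carrier',p@X,p@Y)"
python3 steer.py '[[[0.0006, 0.0004, 0.03], [0, 0, 0], 1], [[0.0006, 0.0004, 0.07], [0, 0, 0], 1], [[0.0006, 0.0004, 0.098], [0, 0, 0], 1], [[0.0006, 0.0004, 0.1067], [0, 0, 0], 1], [[0.0006, 0.0004, 0.1067], [0, 0, 0], 0.5], [[0.0006, 0.0004, 0.1067], [0, 0, 0], 0], [[0.0006, 0.0004, 0.1067], [0, 0, 0], 0], [[0.0006, 0.0004, 0.1067], [0, 0, 0], 0], [[0.0006, 0.0004, 0.1067], [0, 0, 0], 0], [[0.0006, 0.0004, 0.1067], [0, 0, 0], 0], [[0.0006, 0.0004, 0.1067], [0, 0, 0], 0], [[0.0006, 0.0004, 0.1067], [0, 0, 0], 0], [[0.0006, 0.0004, 0.1067], [0, 0, 0], 0], [[0.0006, 0.0004, 0.1067], [0, 0, 0], 0], [[0.0006, 0.0004, 0.1067], [0, 0, 0], 0], [[0.0006, 0.0004, 0.1067], [0, 0, 0], 0], [[0.0006, 0.0004, 0.1067], [0, 0, 0], 0], [[0.0006, 0.0004, 0.1067], [0, 0, 0], 0]]'
python3 -c "
from d import *
to(C(0,.039),.23)"
```

```text
medium cap carrier 0.004655644925321073 -0.009905315710326176
time_s: 19.55
position: [0.5827, 0.2847, 0.0745]
tcp_rot: [[0.364, 0.931, 0.0], [0.931, -0.364, -0.0], [0.0, 0.0, -1.0]]
force: [-0.0, 0.6, -0.1]
opening: 0.311
grasp_force: 30.0
to [ 0.5236 -0.0149  0.23  ] tool delta [-0.3005  0.054  -0.1555] yaw+ -0.06 pos [0.5827 0.2847 0.0745] F [-0.   0.6 -0.1] op 0.311 q6 37.5 R [[0.364, 0.931, 0.0], [0.931, -0.364, -0.0], [0.0, 0.0, -1.0]]
```

```bash
python3 steer.py '[[[0, 0, -0.015], [0, 0, 0], 0], [[0, 0, -0.05], [0, 0, 0], 0], [[0, 0, -0.09], [0, 0, 0], 0], [[0, 0, -0.13], [0, 0, 0], 0], [[-0.01, 0.002, -0.152], [0, 0, 0], 0], [[-0.04, 0.007, -0.156], [0, 0, 0], 0], [[-0.075, 0.0135, -0.156], [0, 0, 0], 0], [[-0.115, 0.0205, -0.156], [0, 0, 0], 0], [[-0.155, 0.028, -0.156], [0, 0, 0], 0], [[-0.195, 0.035, -0.156], [0, 0, 0], 0], [[-0.235, 0.042, -0.156], [0, 0, 0], 0], [[-0.27, 0.0485, -0.156], [0, 0, 0], 0], [[-0.29, 0.052, -0.156], [0, 0, 0], 0], [[-0.2995, 0.054, -0.154], [0, 0, 0], 0], [[-0.2995, 0.054, -0.14], [0, 0, 0], 0], [[-0.2995, 0.054, -0.115], [0, 0, 0], 0], [[-0.2995, 0.054, -0.09], [0, 0, 0], 0], [[-0.2995, 0.054, -0.08], [0, 0, 0], 0], [[-0.2995, 0.054, -0.08], [0, 0, 0], 0], [[-0.2995, 0.054, -0.08], [0, 0, 0], 0]]'
python3 -c "
from d import *
to(C(0,.040),.0805)"
```

```text
time_s: 21.55
position: [0.5246, -0.0136, 0.1552]
tcp_rot: [[0.363, 0.932, 0.001], [0.932, -0.363, -0.0], [0.0, 0.001, -1.0]]
force: [0.1, -0.1, -1.8]
opening: 0.311
grasp_force: 30.0
to [ 0.524  -0.014   0.0805] tool delta [-0.0006 -0.0005  0.0747] yaw+ -0.09 pos [ 0.5246 -0.0136  0.1552] F [ 0.1 -0.1 -1.8] op 0.311 q6 7.6 R [[0.363, 0.932, 0.001], [0.932, -0.363, -0.0], [0.0, 0.001, -1.0]]
```

```bash
python3 steer.py '[[[0, -0.0005, 0.006], [0, 0, 0], 0], [[0, -0.0005, 0.014], [0, 0, 0], 0], [[0, -0.0005, 0.022], [0, 0, 0], 0], [[0, -0.0005, 0.03], [0, 0, 0], 0], [[0, -0.0005, 0.038], [0, 0, 0], 0], [[0, -0.0005, 0.046], [0, 0, 0], 0], [[0, -0.0005, 0.054], [0, 0, 0], 0], [[0, -0.0005, 0.062], [0, 0, 0], 0], [[0, -0.0005, 0.069], [0, 0, 0], 0], [[0, -0.0005, 0.072], [0, 0, 0], 0], [[0, -0.0005, 0.073], [0, 0, 0], 0], [[0, -0.0005, 0.073], [0, 0, 0], 0]]'
python3 -c "
from d import *
to(C(0,.040),.0805)"
```

```text
time_s: 22.75
position: [0.5236, -0.0137, 0.0815]
tcp_rot: [[0.364, 0.931, 0.0], [0.931, -0.364, -0.0], [-0.0, 0.0, -1.0]]
force: [0.3, -0.4, -2.5]
opening: 0.31
grasp_force: 30.0
to [ 0.524  -0.014   0.0805] tool delta [-0.0001  0.0005  0.001 ] yaw+ -0.06 pos [ 0.5236 -0.0137  0.0815] F [ 0.3 -0.4 -2.5] op 0.31 q6 7.6 R [[0.364, 0.931, 0.0], [0.931, -0.364, -0.0], [-0.0, 0.0, -1.0]]
```

```bash
python3 steer.py '[[[0, 0, 0.001], [0, 0, 0], 0], [[0, 0, 0.001], [0, 0, 0], 0.5], [[0, 0, 0.001], [0, 0, 0], 0.7], [[0, 0, 0.001], [0, 0, 0], 0.8], [[0, 0, 0.001], [0, 0, 0], 0.8], [[0, 0, 0.001], [0, 0, 0], 0.8], [[0, 0, 0.001], [0, 0, 0], 0.8], [[0, 0, 0.001], [0, 0, 0], 0.8], [[0, 0, -0.02], [0, 0, 0], 0.9], [[0, 0, -0.06], [0, 0, 0], 1], [[0, 0, -0.08], [0, 0, 0], 1], [[0, 0, -0.08], [0, 0, 0], 1], [[0, 0, -0.08], [0, 0, 0], 1], [[0, 0, -0.08], [0, 0, 0], 1]]'
python3 -c "
from d import *
to(C(0,.0897),.16)"
```

```text
time_s: 24.15
position: [0.5225, -0.0135, 0.1605]
tcp_rot: [[0.364, 0.931, -0.002], [0.931, -0.364, 0.001], [-0.0, -0.003, -1.0]]
force: [-0.5, 0.6, 0.2]
opening: 0.998
grasp_force: 0.0
to [0.5421 0.0323 0.16  ] tool delta [0.0498 0.0017 0.0004] yaw+ -0.06 pos [ 0.5225 -0.0135  0.1605] F [-0.5  0.6  0.2] op 0.998 q6 7.6 R [[0.364, 0.931, -0.002], [0.931, -0.364, 0.001], [-0.0, -0.003, -1.0]]
```

```bash
python3 steer.py '[[[0.02, 0, 0], [0, 0, 0], 1], [[0.045, 0.001, 0], [0, 0, 0], 1], [[0.0497, 0.001, 0], [0, 0, 0], 1], [[0.0497, 0.001, 0], [0, 0, 0], 1], [[0.0497, 0.001, 0.02], [0, 0, 0], 1], [[0.0497, 0.001, 0.045], [0, 0, 0], 1], [[0.0497, 0.001, 0.06], [0, 0, 0], 1], [[0.0497, 0.001, 0.062], [0, 0, 0], 0.5], [[0.0497, 0.001, 0.062], [0, 0, 0], 0], [[0.0497, 0.001, 0.062], [0, 0, 0], 0], [[0.0497, 0.001, 0.062], [0, 0, 0], 0], [[0.0497, 0.001, 0.062], [0, 0, 0], 0], [[0.0497, 0.001, 0.062], [0, 0, 0], 0], [[0.0497, 0.001, 0.062], [0, 0, 0], 0], [[0.0497, 0.001, 0.062], [0, 0, 0], 0], [[0.0497, 0.001, 0.062], [0, 0, 0], 0], [[0.0497, 0.001, 0.062], [0, 0, 0], 0], [[0.0497, 0.001, 0.062], [0, 0, 0], 0], [[0.0497, 0.001, 0.062], [0, 0, 0], 0], [[0.0497, 0.001, 0.062], [0, 0, 0], 0]]'
python3 - <<'E'
from d import *
to(C(0,.0897-.0257),.0985)
S=viewer.capture("scene");cv2.imwrite("pics/p4.png",cv2.resize(S["color"][130:330,230:370,::-1],(420,600)))
E
```

```text
time_s: 26.15
position: [0.542, 0.0324, 0.0996]
tcp_rot: [[0.364, 0.931, -0.001], [0.931, -0.364, 0.0], [-0.0, -0.001, -1.0]]
force: [-2.6, 0.7, 3.6]
opening: 0.273
grasp_force: 30.0
to [0.5328 0.0084 0.0985] tool delta [-0.0258  0.0001  0.0011] yaw+ -0.06 pos [0.542  0.0324 0.0996] F [-2.6  0.7  3.6] op 0.273 q6 13.0 R [[0.364, 0.931, -0.001], [0.931, -0.364, 0.0], [-0.0, -0.001, -1.0]]
```

View pics/p4.png

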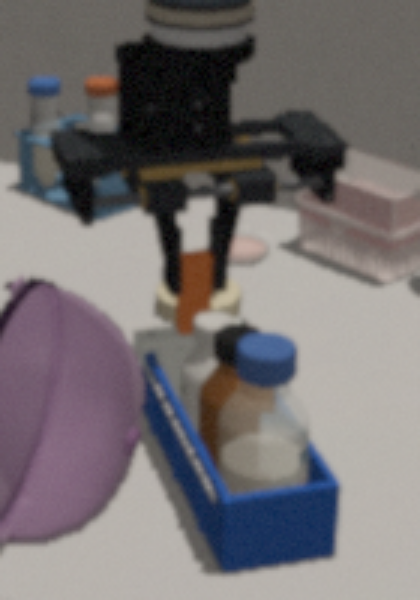

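All three bottles stand in the carrier and the handle is gripped. I'll slide it towards the row.

```bash
python3 steer.py '[[[-0.003, 0, 0], [0, 0, 0], 0], [[-0.006, 0, 0], [0, 0, 0], 0], [[-0.009, 0, 0], [0, 0, 0], 0], [[-0.011, 0, 0], [0, 0, 0], 0], [[-0.013, 0, 0], [0, 0, 0], 0], [[-0.015, 0, 0], [0, 0, 0], 0], [[-0.017, 0, 0], [0, 0, 0], 0], [[-0.019, 0, 0], [0, 0, 0], 0], [[-0.021, 0, 0], [0, 0, 0], 0], [[-0.022, 0, 0], [0, 0, 0], 0], [[-0.022, 0, 0], [0, 0, 0], 0]]'
python3 -c "
from d import *
to(C(0,.0897-.0257),.0985);s=monitor.read_state();print(s['force'][:2]@Y,(s['position'][:2]-O)@Y)"
```

```text
time_s: 27.3
position: [0.5342, 0.0121, 0.0996]
tcp_rot: [[0.364, 0.931, -0.0], [0.931, -0.364, 0.001], [0.001, -0.001, -1.0]]
force: [-3.5, 4.1, 5.1]
opening: 0.273
grasp_force: 30.0
to [0.5328 0.0084 0.0985] tool delta [-0.004  -0.      0.0011] yaw+ -0.03 pos [0.5342 0.0121 0.0996] F [-3.5  4.1  5.1] op 0.273 q6 10.6 R [[0.364, 0.931, -0.0], [0.931, -0.364, 0.001], [0.001, -0.001, -1.0]]
2.489473226561757 0.06799361559655122
```

```bash
P='from d import *
s=monitor.read_state();print("FY",s["force"][:2]@Y,"y",(s["position"][:2]-O)@Y)'
python3 steer.py '[[[-0.001, 0, 0], [0, 0, 0], 0], [[-0.002, 0, 0], [0, 0, 0], 0], [[-0.002, 0, 0], [0, 0, 0], 0]]' >/dev/null; python3 -c "$P"
python3 steer.py '[[[-0.001, 0, 0], [0, 0, 0], 0], [[-0.0015, 0, 0], [0, 0, 0], 0], [[-0.0015, 0, 0], [0, 0, 0], 0]]' >/dev/null; python3 -c "$P"
```

```text
FY 4.049928533256648 y 0.06635824217281329
FY 5.4493183939717476 y 0.06506560825000128
```

```bash
P='from d import *
s=monitor.read_state();print("FY",s["force"][:2]@Y,"y",(s["position"][:2]-O)@Y)'
python3 steer.py '[[[-0.001, 0, 0], [0, 0, 0], 0], [[-0.0015, 0, 0], [0, 0, 0], 0], [[-0.0015, 0, 0], [0, 0, 0], 0]]' >/dev/null; python3 -c "$P"
python3 steer.py '[[[-0.001, 0, 0], [0, 0, 0], 0], [[-0.0015, 0, 0], [0, 0, 0], 0], [[-0.0015, 0, 0], [0, 0, 0], 0]]' >/dev/null; python3 -c "$P"
```

```text
FY 4.337199874364577 y 0.06356276557623602
FY 5.558423362920726 y 0.06205696773886549
```

```bash
P='from d import *
s=monitor.read_state();print("FY",s["force"][:2]@Y,"y",(s["position"][:2]-O)@Y)'
python3 steer.py '[[[-0.001, 0, 0], [0, 0, 0], 0], [[-0.001, 0, 0], [0, 0, 0], 0], [[-0.001, 0, 0], [0, 0, 0], 0]]' >/dev/null; python3 -c "$P"
python3 steer.py '[[[-0.001, 0, 0], [0, 0, 0], 0], [[-0.001, 0, 0], [0, 0, 0], 0], [[-0.001, 0, 0], [0, 0, 0], 0]]' >/dev/null; python3 -c "$P"
```

```text
FY 4.779444610735625 y 0.06106351265248127
FY 6.212873117222186 y 0.060523071446194315
```

```bash
P='from d import *
s=monitor.read_state();print("FY",s["force"][:2]@Y,"y",(s["position"][:2]-O)@Y)'
python3 steer.py '[[[-0.001, 0, 0], [0, 0, 0], 0], [[-0.001, 0, 0], [0, 0, 0], 0], [[-0.001, 0, 0], [0, 0, 0], 0]]' >/dev/null; python3 -c "$P"
python3 steer.py '[[[-0.001, 0, 0], [0, 0, 0], 0], [[-0.001, 0, 0], [0, 0, 0], 0], [[-0.001, 0, 0], [0, 0, 0], 0]]' >/dev/null; python3 -c "$P"
python3 - <<'E'
from rig import bot, viewer, monitor
import numpy as np,cv2
S=viewer.capture("scene");cv2.imwrite("pics/p5.png",cv2.resize(S["color"][170:330,250:370,::-1],(450,600)))
E
```

```text
FY 10.281814647116214 y 0.060395277315090534
FY 12.006479890760659 y 0.06022279483491204
```

View pics/p5.png

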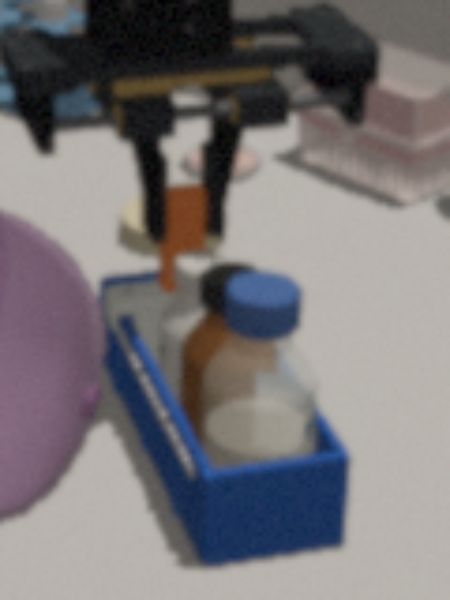

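The row is jammed firm against the end wall at 12 N with no further movement, and the bottles are upright. I'll relax the push, release and lift.

```bash
python3 steer.py '[[[0.0015, 0, 0], [0, 0, 0], 0], [[0.0018, 0, 0], [0, 0, 0], 0], [[0.0018, 0, 0], [0, 0, 0], 0.4], [[0.0018, 0, 0], [0, 0, 0], 0.6], [[0.0018, 0, 0], [0, 0, 0], 0.8], [[0.0018, 0, 0], [0, 0, 0], 0.9], [[0.0018, 0, 0], [0, 0, 0], 0.9], [[0.0018, 0, 0], [0, 0, 0], 0.9], [[0.0018, 0, 0], [0, 0, 0], 0.9], [[0.0018, 0, 0], [0, 0, 0], 0.9], [[0.0018, 0, -0.03], [0, 0, 0], 0.9], [[0.0018, 0, -0.07], [0, 0, 0], 0.9], [[0.05, 0, -0.1], [0, 0, 0], 1], [[0.1, 0, -0.1], [0, 0, 0], 1], [[0.15, 0, -0.1], [0, 0, 0], 1], [[0.2, 0, -0.1], [0, 0, 0], 1], [[0.25, 0, -0.1], [0, 0, 0], 1], [[0.25, 0, -0.1], [0, 0, 0], 1], [[0.25, 0, -0.1], [0, 0, 0], 1], [[0.25, 0, -0.1], [0, 0, 0], 1]]'
python3 - <<'E'
from d import *
c=viewer.capture("top");S=viewer.capture("scene")
a=cv2.resize(c["color"][170:280,290:420,::-1],(390,330));b=cv2.resize(S["color"][170:330,190:350,::-1],(400,330))
cv2.imwrite("pics/p6.png",np.hstack([a,b]))
E
```

```text
time_s: 31.75
position: [0.6208, 0.2338, 0.1991]
tcp_rot: [[0.364, 0.931, -0.002], [0.931, -0.364, -0.001], [-0.002, -0.001, -1.0]]
force: [-0.5, -0.6, 0.2]
opening: 0.999
grasp_force: 0.0
```

View pics/p6.png

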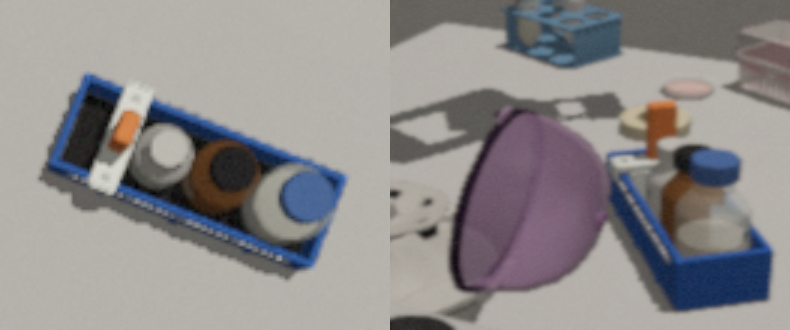

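The row is closed up, upright and held by the retainer. The arm is clear, so I'm handing in.

```bash
python3 -c "
from rig import bot, viewer, monitor
print(bot.hand_in())"
```

```text
the job is handed in; nothing more can be done
None
```

All three bottles stand upright in a row in the carrier with the retainer slid about 29 mm until it pressed firmly on them; the job was handed in at about 32 s of robot time, and no verdict was returned.

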